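Take the lens out of the tilt-out bin

ROBOT

A 6-joint arm with a two-finger parallel gripper is mounted at the origin on the work surface. World frame = base frame: x ahead of the robot, y to its left, z up, the work surface at z = 0. Lengths are in m, angles in rad, forces in N, time in s.
With the tool pointing down it reaches from about 0.375 to 0.975 m from the base axis. Payload 3.8 kg.
Tool frame: the origin (TCP) lies at the very end of the fingers, on their centre line; the grasp point (between the pads) lies 19 mm behind it; z points along the fingers, y is the direction in which the jaws open and shut (so a half turn about z gives the same grasp; the last joint's range is limited). The gripper opens to 85 mm and grips with 20 to 120 N. Pads are 22 mm wide; open, the fingers measure 114 mm over their backs; the gripper's body (76 mm by 85 mm) begins 54 mm behind the grasp point. The pads swing forward as they close: fully open they stand 13 mm farther back than shut.
Start: joints at [1.094, 0.264, 1.604, -0, 1.274, -0.037], TCP at [0.287, 0.611, 0.231] pointing down, gripper open.
Joint ranges: [-2.63, 2.63], [-0.94, 2.18], [0.31, 2.57], [-1.31, 4.45], [0, 2.66], [-2.55, 2.55]. Speed limits (rad/s): [2.57, 2.57, 3.14, 3.14, 3.14, 3.14].

INTERFACE

Orientations are given as a rotation vector (axis times angle).
In Python, from workcell import status, read_camera, camera_info, order gives the robot as it stands.
- The arm moves only by the tool move_arm, never from a script. Its argument "deltas" is a list of rows, each a list of 3 entries, a list of its own where there are three numbers: the turn, a rotation vector about the world's x, y, z as a fraction of full scale, then the shift along the world's x, y, z as a fraction of full scale, then the closure, from -1 (fully open) to 1 (shut), so that 0 is half open. A call has 1 to 20 rows; each row is the pose to reach, as a shift and turn from the pose commanded when the call began; what a row does not reach only later rows make up. Full scale, the value 1, is 0.1 m for a shift and pi/2 rad for a turn. A row lasts 1/8 s, in which the tool goes at most 62.5 mm and 10.7 degrees, less where a joint would pass 70% of its speed; a pose out of reach is approached as far as the arm can. A call with a number of a shift or a turn outside -1 to 1 is refused whole. A call with a gripper value outside its range is refused whole. The fingers move at their own pace and stop on an object; "grip_force" is the grip in N (left out, the last holds). Time passes only in rows, so rows that repeat a pose let the fingers close. It gives the time, the measured TCP pose, the force and the opening at its end, in the units of the state.
- status.read_state(): the state, without advancing time (a new reading comes with each control period).
- read_camera(name): name is "scene" or "top"; returns (picture, depth): 420x560x3 uint8, red, green, blue; 420x560 float32, m along the optical axis (not along the pixel's ray), 0 where there is no reading.
- camera_info(name): a dict with "K" (3x3 intrinsics, pixels), "R" (3x3) and "t" (3): a world point X has camera coordinates R X + t. Camera axes: x right, y down, z forward; pixel columns grow to the right and rows downward; lengths in m; the calibration is good to about 2 mm. A picture is of the moment at which its call begins. camera_info takes no time and is no camera call.
- order.finish_job(): hands the job in, once; it reports no verdict.
The state is a dict: "time": time; "q": joint angles; "joint_vel": joint speeds; "joint_torque": joint torques, N m; "tool_pos": TCP position; "tcp_rot": TCP orientation; "wrist_force": force on the tool from outside, world axes, zero at the start; "torque": the same for the moment, N m; "width": opening from 0.0 (shut) to 1.0 (fully open).
Only numpy, scipy, OpenCV 4.12 (cv2) and the standard library are available. Lean on these libraries where they do the work, as an engineer would, in place of code of your own. Each camera call takes 0.05 s, during which the arm holds its last target. There are 200 camera calls.

TASK

A camera lens lies inside the wider of the two tilt-out bins. Tilt that bin forward by its pull tab until it is fully open, take the lens out and set it down, without dropping it, inside the shallow metal tray. Leave the wide bin open and do not open the narrow one.

Things in the scene. Friction and masses are not known exactly. Their poses are not given: they have to be found in the camera images.
- wide_tab (a point): Middle of the wide bin's pull tab: upright aluminium plate (sizes in mm) 50 wide, 6 thick, at the middle of the grey front panel; 115 above the table when shut, tab top 136. White housing, fixed: 200 wide, 100 deep, 82 high; its cover starts 28 behind the panel, so a finger can hook behind the tab from above. Axes: x into the housing, y along the front, z up the tab; they tilt with the bin.
- wide_bin (a joint): Tilt of the wide bin (rad): 0 shut, 0.87 (stop, 50 degrees) fully open; the tab swings towards the robot and down. Pivot line: along y at the panel's foot, from wide_tab +3 mm in x, -103 mm in z (tab axes). Light, about 2 N at the tab; falls back shut at first, past about 43 degrees its weight carries it to the stop and it stays there.
- narrow_tab (a point): The same pull tab on the narrow bin: a separate unit of the same build but 120 mm wide, standing to the left or right of the wide one. Leave it alone. Same axes as wide_tab.
- lens_center (a point): Centre of the lens: black 12-sided barrel, diameter 44 mm, length 50 mm (its y), flat ends, about 180 g, lying parallel to the bin's front (176 mm inside). Under the cover while shut. Bin open: it lies in the V of panel and floor, above the pivot, centre about 46 mm above the table; grip it from straight above by its flat ends, about 6 mm above centre so the tips clear the V.
- tray: Shallow open aluminium tray with a grey felt floor, 150 mm (x) by 190 mm (y), fixed to the table. Origin: middle of its underside. Walls 18 mm high and 4 mm thick, inner floor 4 mm above the table.
Things that resemble listed ones, but are neither listed nor needed, are in the scene too. Leave any green or purple look-alike of the part that bears lens_center alone. Leave any red look-alike of the part that bears narrow_tab alone.

How it is judged:
On the way:
1. the wide bin is tilted fully open (over 43 degrees) (value of joint wide_bin above 0.75 rad), for 0.2 s.
At the end, for the whole second after the job is handed in: The lens rests released on the tray's floor (its centre within 60 mm along x and 80 mm along y of the tray's middle, less than 35 mm above the tray's underside, slower than 30 mm/s), the wide bin still tilted more than 40 degrees, the narrow bin less than 11 degrees (value of joint wide_bin above 0.7 rad and x of lens_center in the frame of tray between -0.06 and 0.06 m and y of lens_center in the frame of tray between -0.08 and 0.08 m and z of lens_center in the frame of tray between 0.015 and 0.035 m and linear speed of lens below 0.03 m/s and angle between narrow_tab's own z axis and vertical below 0.2 rad); the robot touches nothing.
It fails at once if the narrow bin is opened (over 11 degrees) (angle between narrow_tab's own z axis and vertical above 0.2 rad).
It fails at once if the lens is dropped into the tray: let go while more than 25 mm above where it would rest (horizontal distance between lens_center and tray below 0.1 m and z of lens_center in the frame of tray above 0.054 m and contact force between the fingers and lens below 0.05 N).
It also fails if it takes over 61 s, if anything falls off the work surface, if the arm or the gripper's body presses on something with over 40 N, if the wrist force passes 120 N, or if a joint passes its speed limit or range.

## Working session

There is one attempt and no reset: what is moved stays moved. The work goes in short steps, Python scripts to look and compute and a tool call to move; the robot and the scene stay as the last step left them, time stands still between calls to the robot, and variables do not carry over. Pictures are saved under pics/ and viewed, about 8 in all and at most 12, crops included, and the job is handed in when it is done.

Besides the shell and the picture viewer there is one more tool, called after "Emit:" as name([rows], argument=value, ...), one row to a line, values as JSON. move_arm: Moves the arm, as the interface text tells. Its arguments: {"type":"object","properties":{"deltas":{"type":"array","items":{"type":"array"}},"grip_force":{"type":"number"}},"required":["deltas"]}

```bash
ls; mkdir -p pics; cat > h.py <<'E'
import numpy as np, cv2
from workcell import status, read_camera, camera_info, order
def grab(n):
    p,d=read_camera(n); return p.copy(),d.copy()
def save(f,p,s=1.0): cv2.imwrite('pics/'+f,cv2.resize(p[...,::-1],None,fx=s,fy=s,interpolation=cv2.INTER_CUBIC))
def cloud(n,d):
    i=camera_info(n);K,R,t=[np.array(i[k]) for k in('K','R','t')]
    v,u=np.mgrid[:d.shape[0],:d.shape[1]]
    c=np.stack([(u-K[0,2])/K[0,0]*d,(v-K[1,2])/K[1,1]*d,d],-1)
    w=(c-t.ravel())@R; w[d==0]=np.nan; return w
E
python3 - <<'E'
from h import *
for n in('scene','top'):
    p,d=grab(n); save(n+'0.png',p,1.4); np.savez(n+'0.npz',p=p,d=d); i=camera_info(n); print(n,-np.array(i['R']).T@np.array(i['t']).ravel())
print(status.read_state())
E
```

```text
pics
scene [1.50842599 0.10303406 0.75050907]
top [ 0.48757687 -0.04264519  1.00804592]
{'time': 0.1, 'q': array([ 1.09411904e+00,  2.64737189e-01,  1.60526131e+00, -1.26003547e-05,
        1.27370782e+00, -3.68929659e-02]), 'joint_vel': array([-0.0004499 , -0.00059064, -0.00206637,  0.00111541,  0.00063075,
       -0.00037475]), 'joint_torque': array([ 1.50470627e-03, -5.16709971e+01, -3.68592381e+01, -3.94247979e-05,
        6.35622549e-03,  6.65502716e-05]), 'tool_pos': array([0.28706851, 0.61016836, 0.23003363]), 'tcp_rot': array([-0.68513737, -3.06543332,  0.00321554]), 'wrist_force': array([ 0.4932578 , -0.17285456, -0.03899654]), 'torque': array([ 0.01779598,  0.032543  , -0.03245923]), 'width': 0.9981542790657773}
```

View pics/scene0.png

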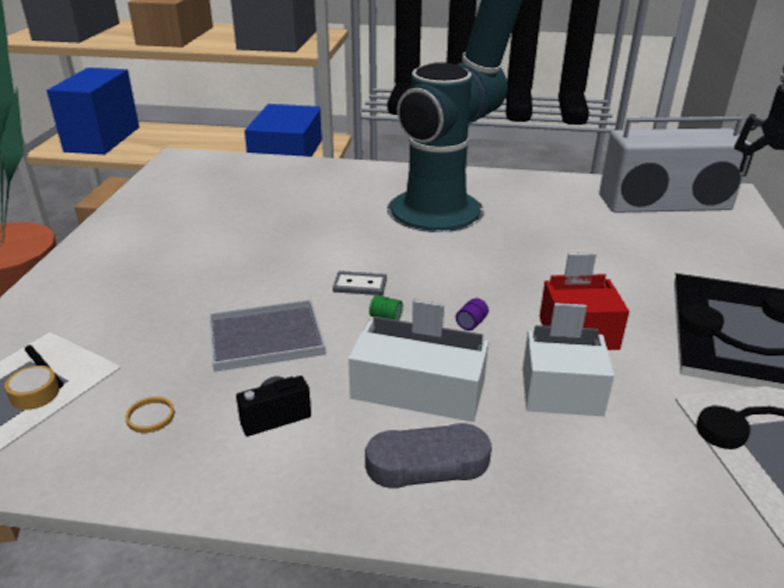

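View pics/top0.png

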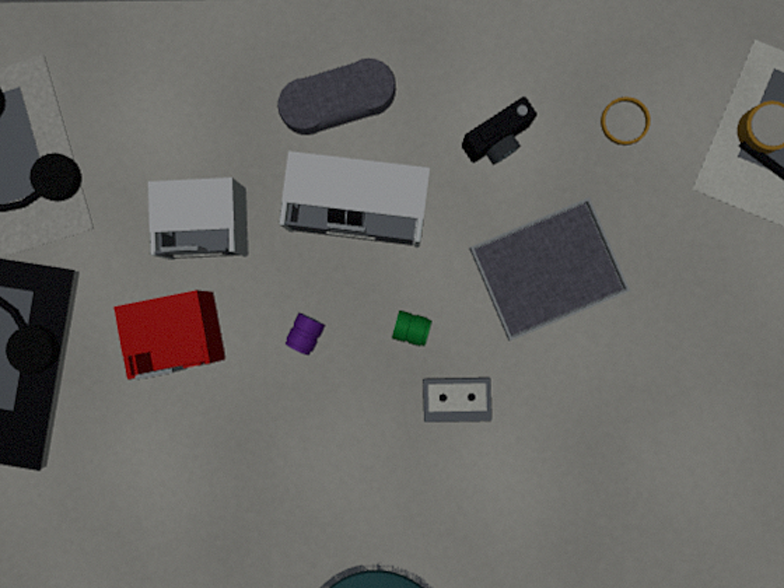

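Both views agree.
- **Wide bin:** the white wide unit, at top (355,200) and scene (420,365), with its tab at scene (428,317).
- **Bin look-alikes:** the white narrow unit at top (195,215) is narrow_tab, to be left alone. The red one at top (170,335) is a decoy.
- **Lens:** the black barrel glimpsed inside the wide bin at top (345,217). The decoys are the green one (412,328), the purple one (305,334) and the camera (500,130).
- **Tray:** the felt rectangle with walls at top (548,270). The grey case at (337,95) is not the tray.

```bash
python3 - <<'E'
from h import *
def rect(pts,tag):
    r=cv2.minAreaRect((pts[:,:2]*1000).astype(np.float32)); print(tag,len(pts),'c',np.round(r[0],1),'size',np.round(r[1],1),'ang',round(r[2],2)); print(np.round(cv2.boxPoints(r)).tolist())
for n in('top','scene'):
    z=np.load(n+'0.npz'); p,d=z['p'],z['d']; w=cloud(n,d); z_=w[...,2]
    hsv=cv2.cvtColor(p,cv2.COLOR_RGB2HSV)
    print(n,'table z',np.nanmedian(z_[(w[...,0]>.4)&(w[...,0]<.8)&(abs(w[...,1])<.4)]))
    reg=np.zeros(d.shape,bool)
    box=(190,105,315,178) if n=='top' else (245,205,352,298)
    x0,y0,x1,y1=box; reg[y0:y1,x0:x1]=1
    m=reg&(z_>.077)&(z_<.088)&(hsv[...,2]>120)&(hsv[...,1]<40); k=cv2.erode(m.astype(np.uint8),np.ones((2,2)))>0; 
    rect(w[k],'housing top')
    k=reg&(z_>.1)&(z_<.15); q=w[k]; print('tab',len(q)); 
    if len(q)>5: print(np.round(q.min(0),4),np.round(q.max(0),4),np.round(np.median(q,0),4)); rect(q,'tab')
    reg[:]=0
    x0,y0,x1,y1=(325,135,460,250) if n=='top' else (140,205,240,270)
    reg[y0:y1,x0:x1]=1
    k=reg&(z_>.012)&(z_<.03);k=k.astype(np.uint8)
    nn,l,s,_=cv2.connectedComponentsWithStats(k); 
    print(s[1:][s[1:,4]>30]); j=1+np.argmax(s[1:,4]); rect(w[l==j],'tray')
p=np.load('top0.npz')['p'][100:190,190:320]; q=np.load('scene0.npz')['p'][200:300,240:370]
a=cv2.resize(p,(520,360),interpolation=3);save('crop1.png',a)
E
```

```text
top table z 7.070214198547792e-05
housing top 3454 c [650.1  29.8] size [197.8 100.3] ang 82.88
[[588.0, -62.0], [688.0, -75.0], [712.0, 122.0], [613.0, 134.0]]
tab 141
[0.5933 0.0121 0.1014] [0.6035 0.061  0.1388] [0.5977 0.0354 0.1336]
tab 141 c [599.1  36.6] size [49.1  6.2] ang 82.83
[[593.0, 13.0], [599.0, 12.0], [605.0, 61.0], [599.0, 61.0]]
[[336 142 114 102 719]]
tray 719 c [ 552.3 -253.7] size [150.2 191.5] ang 22.82
[[446.0, -195.0], [520.0, -371.0], [659.0, -313.0], [584.0, -136.0]]
scene table z 0.002213894023122257
housing top 1976 c [653.1  31.3] size [197.7 106. ] ang 82.85
[[588.0, -60.0], [693.0, -73.0], [718.0, 123.0], [613.0, 136.0]]
tab 333
[0.5942 0.0115 0.1   ] [0.6094 0.0615 0.1382] [0.603  0.0369 0.1199]
tab 333 c [602.   36.1] size [50.5 11.1] ang 80.93
[[593.0, 12.0], [604.0, 10.0], [611.0, 60.0], [600.0, 62.0]]
[[148 214  84  48 579]]
tray 579 c [ 553.5 -253.7] size [158.1 190.2] ang 22.67
[[444.0, -196.0], [517.0, -372.0], [663.0, -311.0], [590.0, -136.0]]
```

View pics/crop1.png

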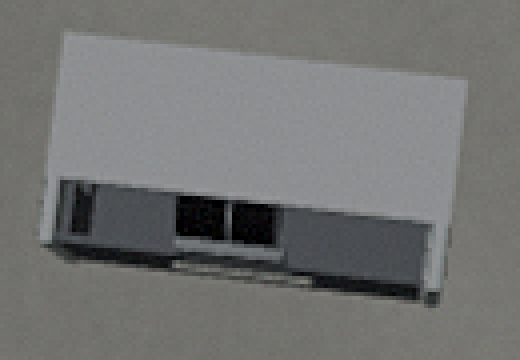

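The crop shows the wide unit with its tab edge at (240,275) and a black barrel behind it at (225,220). That fits the lens, with the narrow unit being a separate housing. Measured values: tab centre (0.5995, 0.0364), bin x axis (0.992, -0.124), tray centre (0.552, -0.254), tray yaw 23°.

Next I move above the hook point with the fingers shut, in six equal steps.

Emit:
move_arm([
  [[0,0,0.1],[0.28,-0.48,0],1],
  [[0,0,0.2],[0.55,-0.96,0],1],
  [[0,0,0.2],[0.55,-0.96,0],1],
  [[0,0,0.2],[0.55,-0.96,0],1],
])

```text
time: 0.6
tool_pos: [0.3423, 0.5148, 0.2311]
tcp_rot: [-0.2, -3.135, -0.0]
wrist_force: [0.4, -0.2, -0.2]
width: 0.145
```

Emit:
move_arm([
  [[0,0,0],[0.28,-0.48,0],1],
  [[0,0,0],[0.55,-0.96,0],1],
  [[0,0,0],[0.55,-0.96,0],1],
])

```text
time: 0.98
tool_pos: [0.3983, 0.4174, 0.2311]
tcp_rot: [0.202, 3.135, -0.001]
wrist_force: [-0.5, 0.2, 0.3]
width: 0.004
```

Emit:
move_arm([
  [[0,0,0],[0.28,-0.48,0],1],
  [[0,0,0],[0.55,-0.96,0],1],
  [[0,0,0],[0.55,-0.96,0],1],
])

```text
time: 1.35
tool_pos: [0.4535, 0.3219, 0.2313]
tcp_rot: [0.202, 3.135, -0.0]
wrist_force: [-0.5, 0.8, 0.3]
width: 0.002
```

Emit:
move_arm([
  [[0,0,0],[0.28,-0.48,0],1],
  [[0,0,0],[0.55,-0.96,0],1],
  [[0,0,0],[0.55,-0.96,0],1],
])

```text
time: 1.72
tool_pos: [0.5086, 0.2264, 0.2313]
tcp_rot: [0.202, 3.135, 0.0]
wrist_force: [0.7, 1.5, -0.0]
width: -0.003
```

Emit:
move_arm([
  [[0,0,0],[0.28,-0.48,0],1],
  [[0,0,0],[0.55,-0.96,0],1],
  [[0,0,0],[0.55,-0.96,0],1],
])

```text
time: 2.1
tool_pos: [0.5637, 0.1307, 0.2312]
tcp_rot: [0.201, 3.135, 0.001]
wrist_force: [-0.3, 0.5, -0.8]
width: -0.002
```

Emit:
move_arm([
  [[0,0,0],[0.28,-0.48,0],1],
  [[0,0,0],[0.55,-0.96,0],1],
  [[0,0,0],[0.55,-0.96,0],1],
  [[0,0,0],[0.55,-0.96,0],1],
])

```text
time: 2.6
tool_pos: [0.617, 0.0373, 0.2309]
tcp_rot: [-0.195, -3.134, -0.002]
wrist_force: [-1.1, 0.1, 0.2]
width: -0.002
```

Emit:
move_arm([
  [[0,0,0],[0.05,-0.035,0],-0.0],
  [[0,0,0],[0.05,-0.035,-0.3],1],
  [[0,0,0],[0.05,-0.035,-0.7],1],
  [[0,0,0],[0.05,-0.035,-0.7],1],
  [[0,0,0],[0.05,-0.035,-0.7],1],
])

```text
time: 3.22
tool_pos: [0.623, 0.032, 0.1625]
tcp_rot: [0.196, 3.134, 0.0]
wrist_force: [0.1, 0.2, 0.5]
width: -0.004
```

Emit:
move_arm([
  [[0,0,0],[0,0,-0.15],1],
  [[0,0,0],[0,0,-0.3],1],
  [[0,0,0],[0,0,-0.43],1],
  [[0,0,0],[0,0,-0.43],1],
  [[0,0,0],[0,0,-0.43],1],
])

```text
time: 3.85
tool_pos: [0.6225, 0.0312, 0.1182]
tcp_rot: [-0.197, -3.135, -0.0]
wrist_force: [-0.6, -0.2, -0.4]
width: 0.001
```

```bash
python3 - <<'E'
from h import *
s,d=grab('scene'); save('s1.png',s[150:310,200:460],3); print(status.read_state()['tool_pos'])
P=np.array([.6025,.036,.012]);u=np.array([.992,-.124,0]);z=np.array([0,0,1]);h=.106
c0=P+.017*u+.106*z
for a in range(5,56,5):
    t=np.radians(a); print(a,np.round((P+.011*u-h*np.sin(t)*u+h*np.cos(t)*z-c0)*10,3))
E
```

```text
[0.62277948 0.03123092 0.11863071]
5 [-0.151  0.019 -0.004]
10 [-0.242  0.03  -0.016]
15 [-0.332  0.041 -0.036]
20 [-0.419  0.052 -0.064]
25 [-0.504  0.063 -0.099]
30 [-0.585  0.073 -0.142]
35 [-0.663  0.083 -0.192]
40 [-0.735  0.092 -0.248]
45 [-0.803  0.1   -0.31 ]
50 [-0.865  0.108 -0.379]
55 [-0.921  0.115 -0.452]
```

View pics/s1.png

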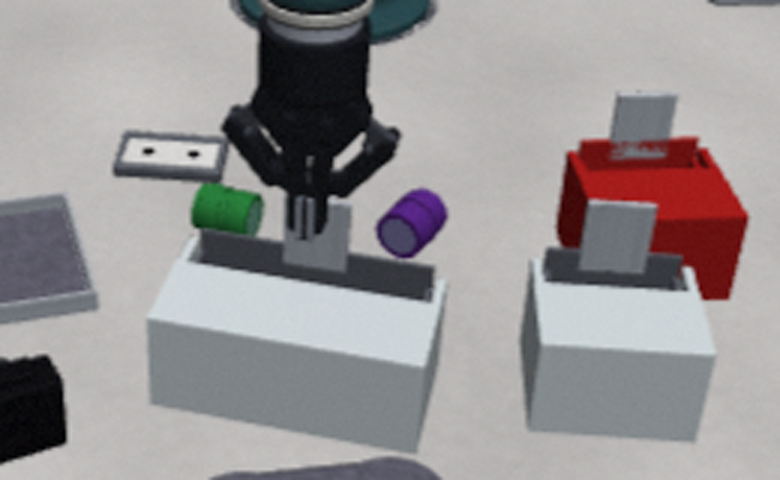

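The shut fingers at (305,220) sit behind the wide tab at (318,235), on the housing side, as intended. Next I pull along the arc.

Emit:
move_arm([
  [[0,0,0],[-0.08,0.01,0],1],
  [[0,0,0],[-0.15,0.02,0],1],
  [[0,0,0],[-0.24,0.03,-0.02],1],
  [[0,0,0],[-0.33,0.04,-0.04],1],
  [[0,0,0],[-0.42,0.05,-0.065],1],
  [[0,0,0],[-0.5,0.065,-0.1],1],
  [[0,0,0],[-0.585,0.075,-0.14],1],
  [[0,0,0],[-0.66,0.085,-0.19],1],
  [[0,0,0],[-0.735,0.09,-0.25],1],
  [[0,0,0],[-0.8,0.1,-0.31],1],
  [[0,0,0],[-0.85,0.105,-0.36],1],
  [[0,0,0],[-0.87,0.11,-0.38],1],
  [[0,0,0],[-0.87,0.11,-0.38],1],
  [[0,0,0],[-0.87,0.11,-0.38],1],
])

```text
time: 5.65
tool_pos: [0.5358, 0.0423, 0.0806]
tcp_rot: [0.197, 3.135, 0.0]
wrist_force: [-0.5, -0.1, -0.2]
width: 0.001
```

Emit:
move_arm([
  [[0,0,0],[0,0,0.3],1],
  [[0,0,0],[0,0,0.8],1],
  [[0,0,0],[-0.3,0,1],1],
  [[0,0,0],[-0.8,0,1],-1],
  [[0,0,0],[-0.8,0,1],-1],
  [[0,0,0],[-0.8,0,1],-1],
])

```text
time: 6.4
tool_pos: [0.4562, 0.0423, 0.1808]
tcp_rot: [0.197, 3.133, 0.0]
wrist_force: [-0.2, -1.0, -0.7]
width: 0.635
```

```bash
python3 - <<'E'
from h import *
s,d=grab('scene'); t,e=grab('top'); np.savez('top1.npz',p=t,d=e); np.savez('scene1.npz',p=s,d=d)
a=cv2.resize(s[150:310,200:400],(600,480)) ; save('s2.png',a); save('t2.png',t[80:230,180:380],3)
E
```

```text
(no output)
```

View pics/t2.png

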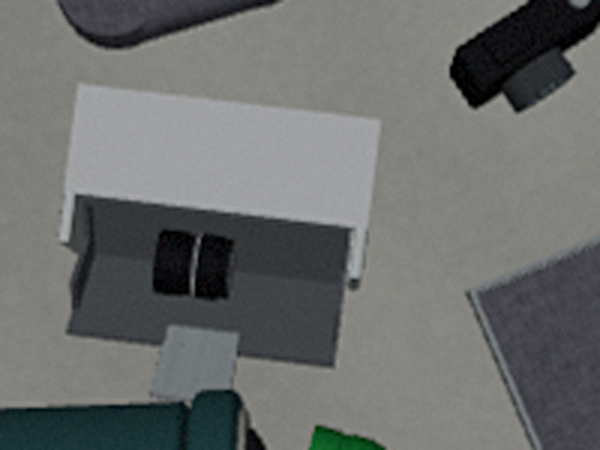

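View pics/s2.png

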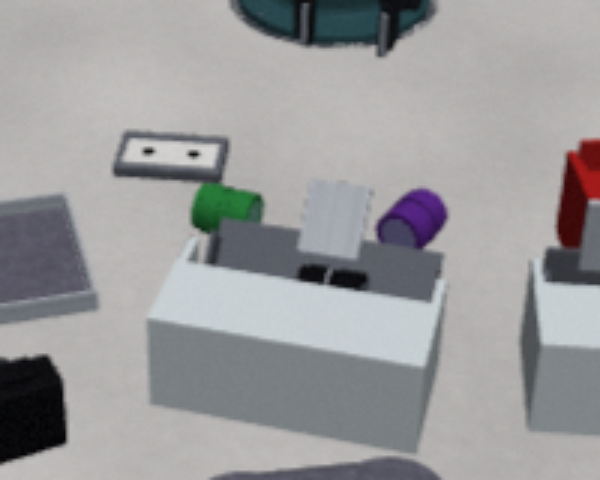

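The wide bin is open and the lens lies in the V at top crop (195,265), clear of the side walls. Next I measure it.

```bash
python3 - <<'E'
from h import *
z=np.load('top1.npz'); p,d=z['p'],z['d']; w=cloud('top',d)
g=p.max(-1); m=np.zeros(g.shape,np.uint8); m[150:185,225:265]=1
k=m*((g<45).astype(np.uint8)); k=cv2.morphologyEx(k,cv2.MORPH_CLOSE,np.ones((5,5)))
n,l,s,_=cv2.connectedComponentsWithStats(k); j=1+np.argmax(s[1:,4]); print(s[1:])
q=w[l==j]; r=cv2.minAreaRect((q[:,:2]*1000).astype(np.float32)); print(r)
P=np.array([.6025,.036]);u=np.array([.992,-.124]);v=np.array([.124,.992])
a=(q[:,:2]-P)@u; b=(q[:,:2]-P)@v
print('u',np.percentile(a,[1,50,99]),'v',np.percentile(b,[1,50,99]),'z',np.percentile(q[:,2],[1,50,95,99]))
top=q[:,2]>np.percentile(q[:,2],95)-.004; print('top u',np.median(a[top]),a[top].min(),a[top].max())
# panel slope
pm=w[188:196,210:230].reshape(-1,3); A=np.c_[(pm[:,:2]-P)@u,np.ones(len(pm))]; c=np.linalg.lstsq(A,pm[:,2],rcond=None)[0]; print('panel tilt',90-np.degrees(np.arctan(-c[0])))
for uu in(-.0027,np.mean(np.percentile(a,[1,99]))): print(P+uu*u+np.mean(np.percentile(b,[1,99]))*v)
print(status.read_state()['tool_pos'],status.read_state()['width'])
E
```

```text
[[231 156  27  24 545]]
((605.6009521484375, 52.242958068847656), (54.55727005004883, 41.92106628417969), 65.94171142578125)
u [nan nan nan] v [nan nan nan] z [nan nan nan nan]
  return _methods._mean(a, axis=axis, dtype=dtype,
  ret = ret.dtype.type(ret / rcount)
Traceback (most recent call last):
ValueError: zero-size array to reduction operation minimum which has no identity
```

```bash
python3 - <<'E'
from h import *
z=np.load('top1.npz'); p,d=z['p'],z['d']; w=cloud('top',d)
g=p.max(-1); m=np.zeros(g.shape,np.uint8); m[150:185,225:265]=1
k=m*((g<45).astype(np.uint8)); k=cv2.morphologyEx(k,cv2.MORPH_CLOSE,np.ones((5,5)))>0
q=w[k]; q=q[np.isfinite(q[:,0])]; print(len(q))
P=np.array([.6025,.036]);u=np.array([.992,-.124]);v=np.array([.124,.992])
a=(q[:,:2]-P)@u; b=(q[:,:2]-P)@v
print('u',np.percentile(a,[1,50,99]),'v',np.percentile(b,[1,50,99]),'z',np.percentile(q[:,2],[1,50,95,99]))
top=q[:,2]>np.percentile(q[:,2],95)-.004; print('top u',np.median(a[top]),a[top].min(),a[top].max(),'v',b[top].min(),b[top].max())
c=w[188:196,210:230].reshape(-1,3); c=c[np.isfinite(c[:,0])]; A=np.c_[(c[:,:2]-P)@u,np.ones(len(c))]; print('panel tilt',90-np.degrees(np.arctan(-np.linalg.lstsq(A,c[:,2],rcond=None)[0][0])))
# silhouette ray-cast onto lens-centre plane and rectangle
i=camera_info('top');K,R,t=[np.array(i[x]) for x in('K','R','t')];C=-R.T@t.ravel()
vv,uu=np.nonzero(k);r=np.c_[uu,vv,np.ones(len(uu))]@np.linalg.inv(K).T@R
h=C+r*((.05-C[2])/r[:,2])[:,None];a=(h[:,:2]-P)@u;b=(h[:,:2]-P)@v
print('ray u',np.percentile(a,[1,99]),'v',np.percentile(b,[1,99]),cv2.minAreaRect((h[:,:2]*1000).astype(np.float32)))
U=np.mean(np.percentile(b,[1,99]));print(P-.0027*u+U*v)
print(status.read_state()['tool_pos'],status.read_state()['width'])
E
```

```text
543
u [-0.02712433 -0.00743114  0.01700463] v [-0.01133105  0.01363799  0.03856724] z [0.0348335  0.06296642 0.0679328  0.06971539]
top u -0.006380717523635329 -0.022165393905077675 0.00772468035128051 v -0.012116259170699535 0.03788684274144204
panel tilt 162.67097214249117
ray u [-0.02714801  0.01554189] v [-0.01044016  0.0399426 ] ((598.6049194335938, 51.62876892089844), (51.85855484008789, 43.71159362792969), 82.86402130126953)
[0.60165075 0.05096801]
[0.45671555 0.04223989 0.18075597] 0.8066477374600095
```

Emit:
move_arm([
  [[0,0,0],[0.4,0,0],-1],
  [[0,0,0],[0.8,0.04,0],-1],
  [[0,0,0],[0.8,0.04,0],-1],
])

```text
time: 6.88
tool_pos: [0.5389, 0.0464, 0.1801]
tcp_rot: [0.197, 3.134, 0.0]
wrist_force: [-1.5, -0.2, -0.2]
width: 0.994
```

Emit:
move_arm([
  [[0,0,0],[0.4,0.045,0],-1],
  [[0,0,0],[0.625,0.045,0],-1],
  [[0,0,0],[0.625,0.045,-0.3],-1],
  [[0,0,0],[0.625,0.045,-0.7],-1],
  [[0,0,0],[0.625,0.045,-0.8],-1],
  [[0,0,0],[0.625,0.045,-0.8],-1],
  [[0,0,0],[0.625,0.045,-0.8],-1],
])

```text
time: 7.75
tool_pos: [0.5993, 0.0508, 0.1021]
tcp_rot: [0.197, 3.133, 0.0]
wrist_force: [0.4, 0.0, 0.1]
width: 1.001
```

```bash
python3 - <<'E'
from h import *
s,d=grab('scene'); t,e=grab('top')
save('s3.png',np.hstack([cv2.resize(t[100:200,200:300],(400,400)),cv2.resize(s[190:290,240:340],(400,400))]))
st=status.read_state();print(st['tool_pos'],st['tcp_rot'],st['width'])
E
```

```text
[0.59933964 0.05082455 0.10232692] [1.96991307e-01 3.13200920e+00 5.45580856e-04] 1.002435535178864
```

View pics/s3.png

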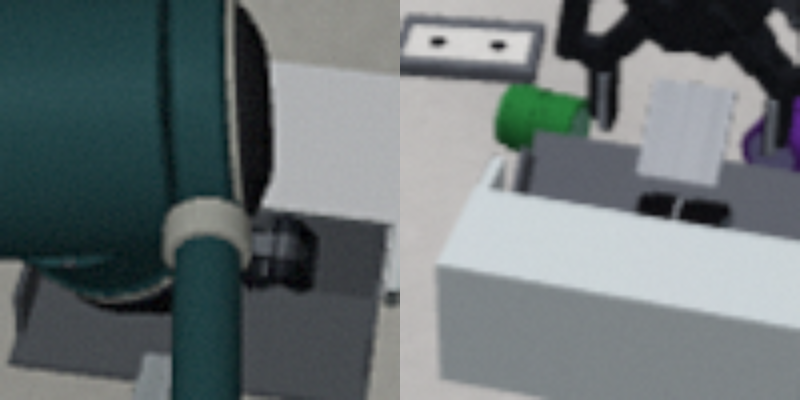

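The open fingers at (605,110) and (775,130) straddle the lens at (685,210). I descend and grip.

Emit:
move_arm([
  [[0,0,0],[0,0,-0.2],-1],
  [[0,0,0],[0,0,-0.4],-1],
  [[0,0,0],[0,0,-0.6],-1],
  [[0,0,0],[0,0,-0.69],-1],
  [[0,0,0],[0,0,-0.69],-1],
  [[0,0,0],[0,0,-0.69],-1],
], grip_force=40)

```text
time: 8.6
tool_pos: [0.5985, 0.0508, 0.0317]
tcp_rot: [0.197, 3.135, 0.0]
wrist_force: [0.0, -0.5, 0.5]
width: 1.0
```

Emit:
move_arm([
  [[0,0,0],[0,0,0],-0.2],
  [[0,0,0],[0,0,0],0],
  [[0,0,0],[0,0,0],0.3],
  [[0,0,0],[0,0,0],0.5],
  [[0,0,0],[0,0,0],0.5],
  [[0,0,0],[0,0,0],0.5],
  [[0,0,0],[0,0,0],0.5],
], grip_force=40)

```text
time: 9.48
tool_pos: [0.5985, 0.0507, 0.0322]
tcp_rot: [0.197, 3.134, 0.0]
wrist_force: [-1.7, 0.6, 4.6]
width: 0.582
```

Gripped at about 49.5 mm, which matches the lens length. I lift it and carry it to the tray.

Emit:
move_arm([
  [[0,0,0],[0,0,0.15],0.8],
  [[0,0,0],[0,0,0.4],0.8],
  [[0,0,0],[0,0,0.7],0.8],
  [[0,0,0],[0,0,1],0.8],
  [[0,0,0],[0,0,1],0.8],
  [[0,0,0],[0,0,1],0.8],
])

```text
time: 10.22
tool_pos: [0.597, 0.0508, 0.1303]
tcp_rot: [-0.197, -3.134, 0.0]
wrist_force: [-0.5, 0.1, -1.0]
width: 0.582
```

Emit:
move_arm([
  [[0,0,0],[-0.05,-0.25,0.1],0.8],
  [[0,0,0],[-0.1,-0.6,0.1],0.8],
  [[0,0,0],[-0.15,-1,0.1],0.8],
  [[0,0,0],[-0.15,-1,0.1],0.8],
])

```text
time: 10.72
tool_pos: [0.581, -0.0513, 0.1389]
tcp_rot: [-0.202, -3.131, 0.001]
wrist_force: [-0.6, 0.4, -1.9]
width: 0.583
```

Emit:
move_arm([
  [[0,0,0],[-0.05,-0.3,0],0.8],
  [[0,0,0],[-0.1,-0.65,0],0.8],
  [[0,0,0],[-0.15,-1,0],0.8],
  [[0,0,0],[-0.15,-1,0],0.8],
])

```text
time: 11.22
tool_pos: [0.5668, -0.1502, 0.1396]
tcp_rot: [-0.201, -3.133, -0.001]
wrist_force: [-0.7, -0.3, -1.7]
width: 0.579
```

Emit:
move_arm([
  [[0,0,0.08],[-0.05,-0.3,0],0.8],
  [[0,0,0.16],[-0.1,-0.65,0],0.8],
  [[0,0,0.18],[-0.15,-1,0],0.8],
  [[0,0,0.18],[-0.15,-1,0],0.8],
  [[0,0,0.18],[-0.15,-1,0],0.8],
])

```text
time: 11.85
tool_pos: [0.5527, -0.2477, 0.1403]
tcp_rot: [0.246, -3.131, -0.003]
wrist_force: [-0.6, 1.2, -1.1]
width: 0.579
```

```bash
python3 - <<'E'
from h import *
s,d=grab('scene'); save('s4.png',s[150:310,100:360],3)
print(status.read_state())
E
```

```text
{'time': 11.9, 'q': array([-4.62555001e-01,  2.07019621e-01,  1.84782264e+00,  8.84337173e-04,
        1.08850834e+00, -2.19149854e+00]), 'joint_vel': array([ 0.00496179, -0.00414141, -0.00219244, -0.00273154, -0.00019563,
       -0.00244558]), 'joint_torque': array([-4.80721314e-01, -4.63618541e+01, -3.48169434e+01, -2.49234529e-02,
       -7.36901915e-03,  7.90394348e-03]), 'tool_pos': array([ 0.55277332, -0.24750385,  0.14044002]), 'tcp_rot': array([ 2.47427961e-01, -3.13072690e+00, -2.47675225e-03]), 'wrist_force': array([-0.00859445,  0.33066658, -1.2823638 ]), 'torque': array([ 0.04082268, -0.01333708,  0.03271345]), 'width': 0.5795617410449062}
```

View pics/s4.png

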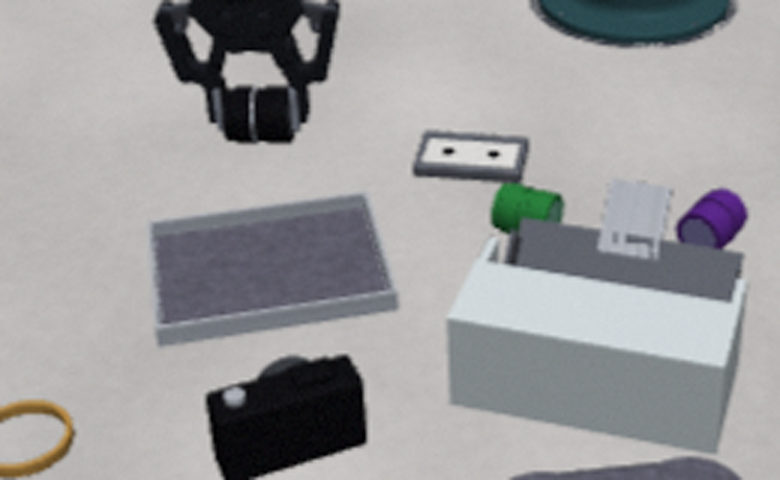

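The lens at (260,113) is held level between the pads and the bin stays open. I lower it into the tray.

Emit:
move_arm([
  [[0,0,0],[0,-0.05,-0.25],0.8],
  [[0,0,0],[0,-0.05,-0.55],0.8],
  [[0,0,0],[0,-0.05,-0.8],0.8],
  [[0,0,0],[0,-0.05,-0.95],0.8],
  [[0,0,0],[0,-0.05,-0.95],0.8],
  [[0,0,0],[0,-0.05,-0.95],0.8],
])

```text
time: 12.65
tool_pos: [0.5539, -0.2543, 0.0473]
tcp_rot: [-0.247, 3.13, -0.001]
wrist_force: [-0.0, -0.6, -1.5]
width: 0.577
```

Emit:
move_arm([
  [[0,0,0],[0,0,-0.1],0.8],
  [[0,0,0],[0,0,-0.18],0.8],
  [[0,0,0],[0,0,-0.25],0.8],
  [[0,0,0],[0,0,-0.31],0.8],
  [[0,0,0],[0,0,-0.31],0.8],
  [[0,0,0],[0,0,-0.31],0.8],
  [[0,0,0],[0,0,-0.31],0.8],
])

```text
time: 13.52
tool_pos: [0.5532, -0.2544, 0.0156]
tcp_rot: [-0.246, 3.131, -0.001]
wrist_force: [-0.1, -0.4, -1.4]
width: 0.58
```

Emit:
move_arm([
  [[0,0,0],[0,0,-0.015],0.8],
  [[0,0,0],[0,0,-0.03],0.8],
  [[0,0,0],[0,0,-0.03],0.8],
  [[0,0,0],[0,0,-0.03],0.8],
])

```text
time: 14.02
tool_pos: [0.5531, -0.2543, 0.0127]
tcp_rot: [-0.247, 3.132, -0.0]
wrist_force: [-0.6, 1.5, 3.3]
width: 0.581
```

The +3 N wrist force shows floor contact. I release slowly and retreat straight up.

Emit:
move_arm([
  [[0,0,0],[0,0,0],-0.25],
  [[0,0,0],[0,0,0],-0.35],
  [[0,0,0],[0,0,0],-0.5],
  [[0,0,0],[0,0,0],-0.6],
  [[0,0,0],[0,0,0],-0.6],
  [[0,0,0],[0,0,0],-0.6],
  [[0,0,0],[0,0,0.1],-0.6],
  [[0,0,0],[0,0,0.3],-0.6],
  [[0,0,0],[0,0,0.6],-0.6],
  [[0,0,0],[0,0,1],-0.6],
  [[0,0,0],[0,0,1],-0.6],
])

```text
time: 15.4
tool_pos: [0.5566, -0.2561, 0.1187]
tcp_rot: [-0.246, 3.123, -0.009]
wrist_force: [0.4, -0.6, 0.4]
width: 0.805
```

Emit:
move_arm([
  [[0,0,0],[-0.4,0.2,0.3],-0.6],
  [[0,0,0],[-0.9,0.4,0.7],-0.6],
  [[0,0,0],[-0.9,0.4,0.7],-0.6],
  [[0,0,0],[-0.9,0.4,0.7],-0.6],
  [[0,0,0],[-0.9,0.4,0.7],-0.6],
])

```text
time: 16.02
tool_pos: [0.4631, -0.2143, 0.1813]
tcp_rot: [0.246, -3.131, -0.001]
wrist_force: [-0.5, 0.3, 0.8]
width: 0.803
```

```bash
python3 - <<'E'
from h import *
s,d=grab('scene'); save('s5.png',s[150:310,100:400],2.6)
w=cloud('scene',d); g=s.max(-1); T=np.array([.5525,-.2537]);y=np.radians(23)
rel=(w[...,:2]-T)@np.array([[np.cos(y),-np.sin(y)],[np.sin(y),np.cos(y)]])
k=(abs(rel[...,0])<.07)&(abs(rel[...,1])<.09)&(g<55)&(w[...,2]<.08)
print(k.sum(),np.percentile(rel[k],[2,98],axis=0),np.percentile(w[k][:,2],[2,98]))
print(status.read_state()['wrist_force'],status.read_state()['time'])
E
```

```text
339 [[ 0.00154242 -0.02770758]
 [ 0.03305173  0.02245779]] [0.01004647 0.04869128]
[-0.3278584  -0.2153493   0.49041173] 16.075
```

View pics/s5.png

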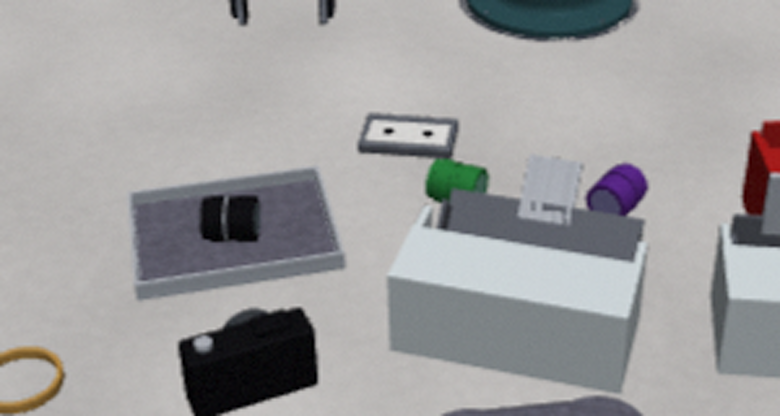

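The lens at (230,218) lies near the tray's middle, the wide bin is open, the narrow one is shut and the arm is clear. I check once more that the lens isn't moving, then hand in.

```bash
python3 - <<'E'
from h import *
a,_=grab('scene')
for _ in range(4): b,_=grab('scene')
f=lambda p:np.argwhere(p[215:250,165:205].max(-1)<55).mean(0)
print(f(a),f(b)); print(order.finish_job())
E
```

```text
[18.57101449 23.        ] [18.79591837 22.96209913]
the job is handed in; nothing more can be done
None
```

I hooked the wide bin's tab and tilted the bin to its stop. I then gripped the lens by its flat ends, set it on the tray floor with light contact (about 3 N) and let go. The job was handed in at about 16 s; no verdict was reported.

**What the last checks showed:**
- **Lens:** it lies within about 2 cm of the tray's middle, with its top about 49 mm above the table. Its mean pixel position shifted about 0.2 px over the last few frames, which is at the noise level, so it looks still.
- **Bins and arm:** the last picture shows the wide bin open, the narrow bin shut and the arm clear of everything.

**Check that failed:** my depth-based estimate of the wide bin's tilt gave a meaningless 163°, probably from a badly chosen patch. I did not repeat it, so the tilt was judged only from the pictures and the bin staying open.

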